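# Hang the medicine tag on the carousel's free hook

## Robot

A 6-joint arm with a two-finger parallel gripper is mounted at the origin on a cart in front of the work surface, level with it; the furniture and walls round the work are solid. World frame = base frame: x ahead of the robot, y to its left, z up, the work surface at z = 0. Lengths are in mm, angles in rad, forces in N, time in s.
With the tool pointing down it reaches from about 350 to 875 mm from the base axis. Payload 15.5 kg.
Tool frame: the origin (TCP) lies between the finger pads, 19 mm behind the fingertips; this is the grasp point; z points along the fingers, y is the line along which they close (so a half turn about z gives the same grasp; the last joint's range is limited). The gripper opens to 85 mm and grips with 20 to 120 N. Pads are 22 mm wide; open, the fingers measure 114 mm over their backs; the gripper's body (76 mm by 85 mm) begins 54 mm behind the grasp point. The pads swing forward as they close: fully open they stand 13 mm farther back than shut.
Start: joints at [-1.306, 0.494, 1.345, -0, 1.302, -0.096], TCP at [220.056, -584.981, 249.977] pointing down, gripper open.
Joint ranges: [-2.91, 2.91], [-0.82, 2.16], [0.22, 2.67], [-1.22, 4.37], [0.12, 2.79], [-3.08, 3.08]. Speed limits (rad/s): [1.89, 1.89, 2.57, 3.01, 3.01, 3.01].

## Interface

Orientations are given as a unit quaternion [x, y, z, w].
In Python, from rig import * gives the robot as it stands.
- The arm moves only by the shell command python3 -m jog 'ROWS' [FORCE]. ROWS is JSON, a list of rows, each a list of 3 entries, a list of its own where there are three numbers: the turn, a rotation vector about the tool's x, y, z in degrees, then the shift along the tool's x, y, z in m, then the finger opening in m, from 0 to 0.0854. A call has exactly 8 rows; each row is the pose to reach, as a shift and turn from the pose commanded when the call began, along the tool's axes at that moment; what a row does not reach only later rows make up. A row lasts 1/12 s, in which the tool goes at most 41.7 mm and 7.16 degrees, less where a joint would pass 70% of its speed; a pose out of reach is approached as far as the arm can. A call with a gripper value outside its range is refused whole. The fingers move at their own pace and stop on an object; FORCE is the grip in N (left out, the last holds). Time passes only in rows, so rows that repeat a pose let the fingers close, or fill a call up. It gives the time, the measured TCP pose, the force, the opening and the grip force at its end, in the units of the state.
- sense(): the state, without advancing time (a new reading comes with each control period).
- read_camera(name): name is "side" or "top" or "wrist"; returns the picture (384x512x3 uint8, red, green, blue); there is no depth.
- camera_model(name): a dict with "camera_matrix" (3x3 intrinsics, pixels), "extrinsics" (4x4, takes a point from world to camera coordinates). Camera axes: x right, y up, looking along -z (the intrinsics and any distortion apply to the point x, -y, -z); pixel columns grow to the right and rows downward; lengths in mm; the calibration is good to about 2 mm. The wrist camera is an equidistant fisheye: a pixel r from the principal point sees the ray r / f radians off the axis. A picture is of the moment at which its call begins: read the wrist's pose just before it. camera_model takes no time and is no camera call; for the wrist camera it gives the pose at the moment of the call.
- job_done(): hands the job in; it is judged then, once.
The state is a dict: "t": time; "q": joint angles; "joint_velocities": joint speeds; "tau": joint torques, N m; "position": TCP position; "ee_rot": TCP orientation; "force": force on the tool from outside, world axes, zero at the start; "torque": the same for the moment, N m; "grip_width": opening from 0.0 (shut) to 1.0 (fully open); "grip_force": force on a finger pad.
Only numpy, scipy, OpenCV 4.12 (cv2) and the standard library are available. Lean on these libraries where they do the work, as an engineer would, in place of code of your own. Each camera call takes 0.05 s, during which the arm holds its last target. There are 200 camera calls.

## Task

First turn the tag carousel until its one empty hook points the way of the white mark on its base. Then take the middle tag out of the slanted block, drawing it straight out along its pocket and not sideways, and hang it gently by its window on that empty hook, well inside the upturned tip; let go with the hook still facing the mark. Leave the other two tags in the block and do not disturb the things standing about.

Things in the scene. Friction and masses are not known exactly. Their poses are not given: they have to be found in the camera images.
- carousel: Dark steel carousel fixed to the table, on a disc foot 180 mm across. Origin: centre of the foot's underside, on the turning axis; its -x axis is the front, shown by a small white mark on the foot. A hub 94 mm across (top 184 mm up) turns on it, with four level hooks 90 degrees apart. Three carry tags tied on rigidly, 90 to 225 mm up, 42 mm wide, at radius 108 mm; one is empty.
- rotor (a joint): Angle of the hub about the vertical axis, rad, counter-clockwise from above; 0 (and 2 pi = 6.28) when the empty hook points along the carousel's -x (to the mark). Travel -0.5 to 6.8. Stays where it is left (stiff: about 0.09 N m of friction).
- hook_seat (a point): Where a tag is to hang: on the centre line of the empty hook, at radius 108 mm, height 170 mm. Its -x axis points outward along the hook, z up; turns with the hub. The hook is a level round rod 7 mm thick out to radius 118 mm, then turned up and out to end at radius 127 mm, its centre there 8 mm higher.
- crank (a point): Middle of the black upright crank knob on the hub: round, 16 mm in diameter, from height 190 to 224 mm (this point: 208 mm), 35 mm from the turning axis, 135 degrees round from the empty hook. It can be pinched from above and led round in a circle; it spins freely on its own pin.
- tag_block: Fixed pale wooden block on a 120 x 176 mm base, with three pockets side by side along its y axis, 51 mm apart. Origin: centre of the underside, below the middle pocket. The pockets lean 30 degrees from vertical towards the block's own -x (towards the robot), are 55 mm deep, 45 x 11 mm in section; pocket floor centre is 26 mm above the table.
- tag: The middle tag: grey plate 42 mm wide (y), 8 mm thick (x), 135 mm long (z, up out of the pocket), 60 g. Origin: centre of its lower end. A square window 22 x 22 mm goes through it, 62 to 84 mm above the lower end. Starts in the middle pocket, leaning 30 degrees; only 9 mm from its side edges to the neighbours', so pinch its broad faces with the tool leaning alike.
- tag_eye (a point): Centre of the tag's window, 73 mm above its lower end; axes as the tag.
- tag_grip (a point): Where to pinch the tag: on its centre line, 120 mm above its lower end (15 mm below its top); axes as the tag. With the TCP here the fingertips end 17 mm above the window.
- tag_left: The same kind of tag in the pocket on the block's +y side, loose; stays there. Origin: centre of its lower end.
- tag_right: The same kind of tag in the pocket on the block's -y side, loose; stays there. Origin: centre of its lower end.
- red_shaker: Bystander: standing red shaker, 50 mm across, 105 mm tall. Origin under its centre.
- blue_carton: Bystander: upright blue carton, 40 x 52 x 88 mm. Origin under its centre.
- brown_bottle: Bystander: standing brown bottle with white cap, 51 mm across, 110 mm tall. Origin under its centre.
- powder_jar: Bystander: white jar with blue lid, 67 mm across, 91 mm tall. Origin under its centre.
- small_bowl: Bystander: small steel bowl, 140 mm across, 38 mm tall. Origin under its centre.
There are look-alikes about, which are no part of the job. What is shaped like the tag but green is not meant.

How it is judged (in metres and radians):
On the way, in this order (a step that is already met when the one before it is completed fails the run):
1. the empty hook is turned to the white mark (within 20 degrees) (x of hook_seat in the frame of carousel below -0.1015 m and distance of tag from where it was at the start of the episode below 0.02 m), for 0.2 s.
2. the middle tag is drawn clear out of its pocket (z of tag in the frame of tag_block above 0.085 m), for 0.1 s.
At the end, for the whole second after the job is handed in: The middle tag hangs by its window on the empty hook's level part (inside the upturned tip), upright within 14 degrees and at rest, that hook still within 25 degrees of the white mark, the other two tags still in their pockets (x of hook_seat in the frame of carousel below -0.0975 m and x of tag_eye in the frame of hook_seat between -0.01 and 0.045 m and y of tag_eye in the frame of hook_seat between -0.009 and 0.009 m and z of tag_eye in the frame of hook_seat between -0.011 and -0.004 m and angle between tag's own z axis and vertical below 0.25 rad and contact force between tag and rotor above 0.1 N and linear speed of tag below 0.05 m/s and velocity of joint rotor between -0.05 and 0.05 rad/s and z of each of tag_left, tag_right in the frame of tag_block below 0.035 m); the robot touches nothing.
It fails at once if the tag is forced against the block (over 40 N), as by pulling it sideways (contact force between tag and tag_block above 40 N).
It fails at once if the tag is pressed hard against the carousel (over 25 N) (contact force between tag and rotor above 25 N).
It fails at once if a neighbouring tag is drawn up or shifted over 15 mm (distance of any of tag_left, tag_right from where it was at the start of the episode above 0.015 m).
It fails at once if a standing bystander is moved over 30 mm (distance of any of red_shaker, blue_carton, brown_bottle, powder_jar, small_bowl from where it was at the start of the episode above 0.03 m).
It also fails if it takes over 64 s, if anything falls off the work surface, if the arm or the gripper's body presses on something with over 40 N, if the wrist force passes 120 N, or if a joint passes its speed limit or range.

## Working session

There is one attempt and no reset: what is moved stays moved. The work goes in short steps, Python scripts to look and compute and a shell command to move; the robot and the scene stay as the last step left them, time stands still between calls to the robot, and variables do not carry over. Pictures are saved under pics/ and viewed, at most 11 in all, crops included, and the job is handed in when it is done.

```bash
mkdir -p pics; ls; python3 - <<'E'
from rig import *
import cv2,numpy as np
for n in("top","side"):
    im=read_camera(n); cv2.imwrite(f"pics/{n}0.png",cv2.resize(im[:,:,::-1],(800,600),interpolation=cv2.INTER_CUBIC))
    m=camera_model(n); print(n,np.round(m["camera_matrix"],1).tolist(),np.round(m["extrinsics"],3).tolist(),[k for k in m])
s=sense();print(s)
E
```

```text
pics
top [[426.4, 0.0, 257.9], [0.0, 426.4, 189.6], [0.0, 0.0, 1.0]] [[-0.002, -1.0, 0.0, -96.53], [0.985, -0.002, 0.17, -564.684], [-0.17, 0.0, 0.985, -1468.564], [0.0, 0.0, 0.0, 1.0]] ['camera_matrix', 'extrinsics']
side [[420.9, 0.0, 257.2], [0.0, 420.9, 189.4], [0.0, 0.0, 1.0]] [[-0.036, 0.999, 0.012, 79.035], [-0.868, -0.037, 0.495, 409.862], [0.495, 0.007, 0.869, -1504.811], [0.0, 0.0, 0.0, 1.0]] ['camera_matrix', 'extrinsics']
{'t': 0.1, 'q': array([-1.30650664e+00,  4.94127206e-01,  1.34606854e+00,  2.75403480e-05,
        1.30252269e+00, -9.55154829e-02]), 'joint_velocities': array([-0.0001075 , -0.0011737 , -0.00221484, -0.00011217,  0.00053803,
       -0.00011331]), 'tau': array([ 2.41462156e-03, -8.83588529e+01, -3.84558535e+01,  9.38002495e-05,
        5.29314042e-03, -5.88762958e-07]), 'position': array([ 219.97794984, -584.67719537,  249.45626209]), 'ee_rot': array([ 9.83861627e-01,  1.78930106e-01, -3.42158324e-05, -5.62004138e-04]), 'force': array([-0.11084718, -0.35035707,  0.1293082 ]), 'torque': array([ 0.04919344,  0.04299786, -0.02439676]), 'grip_force': 0.0, 'grip_width': 0.9984943005533328}
```

View pics/top0.png

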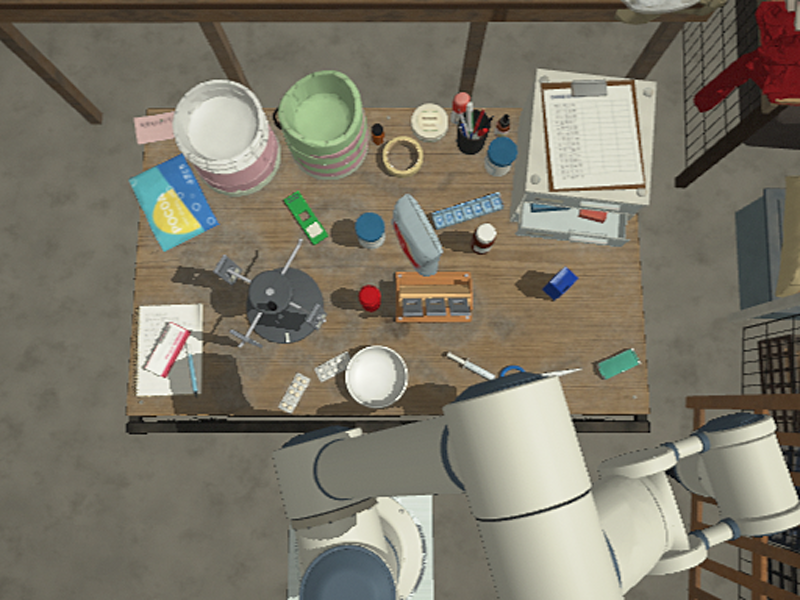

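View pics/side0.png

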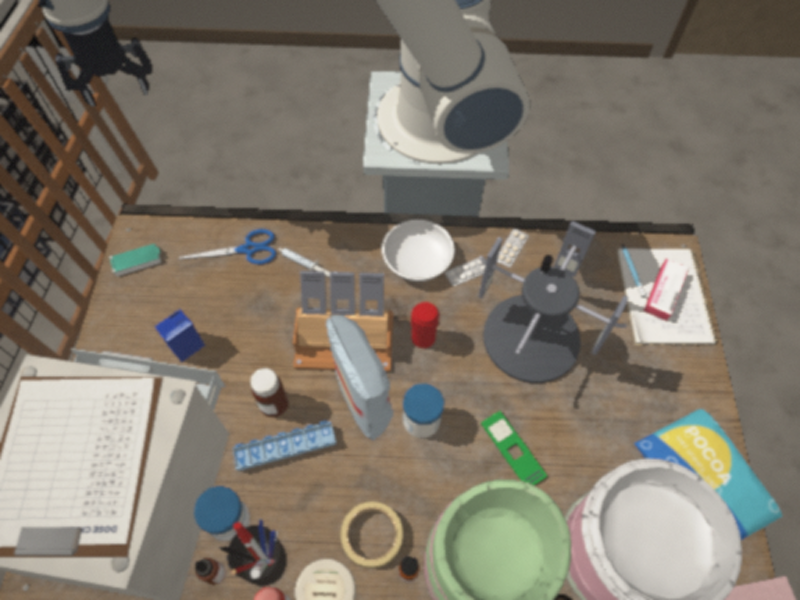

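```bash
cat > h.py <<'E'
import numpy as np,cv2
from rig import *
from scipy.optimize import least_squares
from scipy.spatial.transform import Rotation as R
M={n:camera_model(n) for n in("top","side")}
def proj(n,P,m=None):
    m=m or M[n];E=np.array(m["extrinsics"]);K=np.array(m["camera_matrix"])
    P=np.atleast_2d(P);c=P@E[:3,:3].T+E[:3,3];c=c*[1,-1,-1]
    if n=="wrist":
        r=np.linalg.norm(c[:,:2],axis=1);th=np.arctan2(r,c[:,2]);d=c[:,:2]/r[:,None]*th[:,None]
    else: d=c[:,:2]/c[:,2:]
    return d*[K[0,0],K[1,1]]+K[:2,2]
def onz(n,uv,z):
    return np.r_[least_squares(lambda p:(proj(n,np.r_[p,z])[0]-uv),[500.,0.]).x,z]
def tri(a,b):
    f=lambda p:np.r_[proj("top",p)[0]-a,proj("side",p)[0]-b]
    s=least_squares(f,[600.,0,100]);return s.x,np.abs(s.fun).max()
E
python3 - <<'E'
from h import *
t=read_camera("top")[:,:,::-1];s=read_camera("side")[:,:,::-1]
cv2.imwrite("pics/t_raw.png",t);cv2.imwrite("pics/s_raw.png",s)
o=np.zeros((600,800,3),np.uint8)
def put(im,x0,y0,w,h,X,Y): o[Y:Y+4*h,X:X+4*w]=cv2.resize(im[y0:y0+h,x0:x0+w],None,fx=4,fy=4,interpolation=cv2.INTER_CUBIC)
put(t,130,150,100,75,0,0);put(s,300,140,100,100,400,0);put(t,240,165,100,50,0,400);put(s,180,168,100,50,400,400)
cv2.imwrite("pics/c1.png",o)
E
```

```text
(no output)
```

View pics/c1.png

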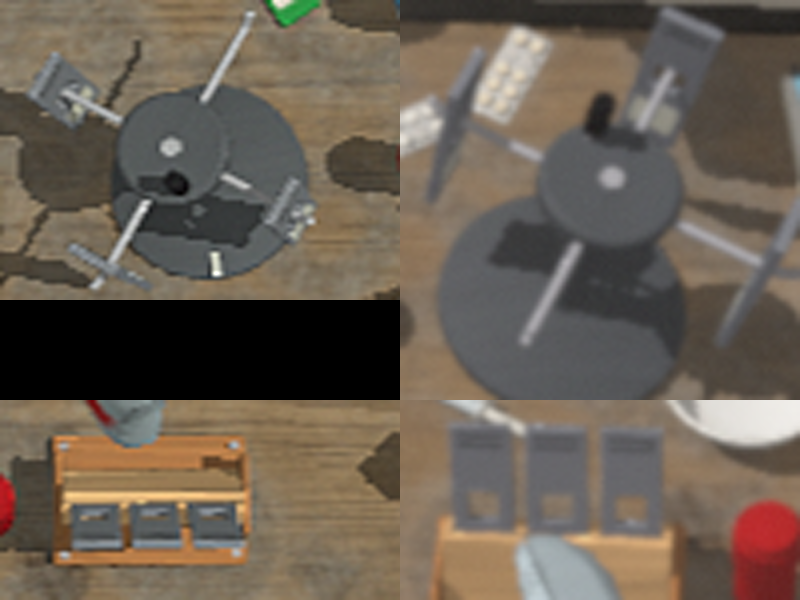

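```bash
python3 - <<'E'
from h import *
T=lambda x,y:np.array([130+(x+.5)/4-.5,150+(y+.5)/4-.5])
S=lambda x,y:np.array([300+(x-400+.5)/4-.5,140+(y+.5)/4-.5])
TB=lambda x,y:np.array([240+(x+.5)/4-.5,165+(y-400+.5)/4-.5])
SB=lambda x,y:np.array([180+(x-400+.5)/4-.5,168+(y-400+.5)/4-.5])
print("hub",tri(T(171,147),S(612,178)))
print("tip",tri(T(251,15),S(526,342)))
print("knobtop",tri(T(178,183),S(603,97)),onz("top",T(178,183),224)[:2],onz("side",S(603,100),224)[:2])
print("mark",onz("top",T(216,264),12))
for a in[(110,190),(308,180),(205,278)]:print("footedge",onz("top",T(*a),10))
for n,a in(("L",(439,295)),("R",(686,310)),("t",(560,193))):print(n,onz("side",S(*a),10))
for z in(0,12):
  for a in[(54,563),(247,564),(55,437),(246,437)]:print("base",z,onz("top",TB(*a),z)[:2])
for nm,a,b in[("L",(96,546),(482,428)),("M",(157,545),(557,428)),("R",(217,544),(632,429))]:print(nm,tri(TB(*a),SB(*b)))
E
```

```text
hub (array([552.72725845, 180.97664259, 181.62110314]), np.float64(0.2396188207301293))
tip (array([665.46003387, 121.47631039, 171.94429926]), np.float64(0.5831332340306972))
knobtop (array([517.18020796, 168.63780019, 220.52240609]), np.float64(0.88413915947541)) [516.35656045 165.16217903] [521.62895725 169.36663893]
mark [476.00726287 170.6737892   12.        ]
footedge [543.95463063 269.3013948   10.        ]
footedge [552.87891458  89.42950343  10.        ]
footedge [463.57149221 180.5834012   10.        ]
L [554.1661863   91.88953885  10.        ]
R [558.82297178 270.34403001  10.        ]
t [464.78387266 185.07338247  10.        ]
base 0 [514.4888952  -79.77990156]
base 0 [ 513.29054869 -255.82866664]
base 0 [631.86897117 -80.66612579]
base 0 [ 631.59096711 -257.13853796]
base 12 [512.87628674 -79.91283617]
base 12 [ 511.68725922 -254.5925492 ]
base 12 [629.34355065 -80.79216864]
base 12 [ 629.06770851 -255.89223425]
L (array([ 515.67412844, -176.24413512,  143.4082394 ]), np.float64(18.09531986269957))
M (array([ 511.12759734, -166.45760541,  136.06374677]), np.float64(0.19685924247198727))
R (array([ 507.33109673, -156.30884317,  128.63874739]), np.float64(18.322583330376006))
```

```bash
cat >> h.py <<'E'
def Rd(yaw,lean=0):  # tool down, x axis at yaw deg; lean: tool z tilts towards tool +y
    a=np.radians(yaw);x=np.array([np.cos(a),np.sin(a),0]);y=np.array([np.sin(a),-np.cos(a),0]);z=np.array([0,0,-1.])
    return np.c_[x,y,z]@R.from_euler('x',-lean,degrees=True).as_matrix()
def go(pos,Rt):
    s=sense();R0=R.from_quat(s["ee_rot"]).as_matrix()
    d=R0.T@(np.array(pos)-s["position"]);r=R.from_matrix(R0.T@Rt).as_rotvec(degrees=True)
    print("t%.1f"%s["t"],"pos",s["position"].round(1),"F",s["force"].round(1),"q",s["q"].round(2)); print(" turn",r.round(2),"shift m",(d/1000).round(4),"dist",np.linalg.norm(d).round(1))
E
python3 - <<'E'
from h import *
m=camera_model("wrist");E=np.array(m["extrinsics"]);s=sense();R0=R.from_quat(s["ee_rot"]).as_matrix()
c=-E[:3,:3].T@E[:3,3];print(np.round(m["camera_matrix"],1).tolist(),"cam in tool",(R0.T@(c-s["position"])).round(1),"view dir in tool",(R0.T@(-E[2,:3])).round(3),"img right",(R0.T@E[0,:3]).round(2))
print(Rd(90,30).round(2)); go((430,-120,340),Rd(90))
E
```

```text
[[297.3, 0.0, 253.6], [0.0, 297.3, 190.8], [0.0, 0.0, 1.0]] cam in tool [  71.4   -0.4 -123.5] view dir in tool [-0.283 -0.     0.959] img right [0. 1. 0.]
[[ 0.    0.87  0.5 ]
 [ 1.   -0.   -0.  ]
 [ 0.    0.5  -0.87]]
t0.2 pos [ 220.  -584.8  249.6] F [ 0.1 -0.8  0.5] q [-1.31  0.49  1.35  0.    1.3  -0.1 ]
 turn [-3.000e-02 -3.000e-02 -6.939e+01] shift m [ 0.3602 -0.3612 -0.0901] dist 518.0
```

```bash
python3 -m jog '[[[0,0,-7],[0.03,-0.027,-0.015],0.06],[[0,0,-14],[0.055,-0.055,-0.03],0.06],[[0,0,-21],[0.08,-0.085,-0.045],0.06],[[0,0,-28],[0.11,-0.11,-0.06],0.06],[[0,0,-35],[0.14,-0.14,-0.075],0.06],[[0,0,-42],[0.165,-0.165,-0.09],0.06],[[0,0,-49],[0.195,-0.195,-0.09],0.06],[[0,0,-56],[0.225,-0.225,-0.09],0.06]]'; python3 -c "
from h import *
go((440,-170,340),Rd(90))"
```

```text
t: 0.87
position: [351.1, -295.5, 340.9]
ee_rot: [0.783, 0.622, 0.0, 0.001]
force: [2.0, -0.4, -0.2]
grip_width: 0.704
grip_force: 0.0
t0.9 pos [ 351.1 -295.5  340.9] F [ 2.  -0.4 -0.2] q [-0.83  0.17  1.59  0.    1.38 -0.6 ]
 turn [  0.09   0.07 -13.07] shift m [0.1424 0.0582 0.0008] dist 153.8
```

```bash
python3 -m jog '[[[0,0,-4],[0.025,0.010,0],0.06],[[0,0,-8],[0.05,0.02,0],0.06],[[0,0,-12],[0.08,0.03,0],0.06],[[0,0,-13],[0.11,0.045,0],0.06],[[0,0,-13],[0.130,0.055,0],0.06],[[0,0,-13],[0.142,0.058,0],0.06],[[0,0,-13],[0.142,0.058,0],0.06],[[0,0,-13],[0.142,0.058,0],0.06]]'; python3 - <<'E'
from h import *
m=camera_model("wrist");im=read_camera("wrist")[:,:,::-1]
np.savez("w1.npz",E=m["extrinsics"],K=m["camera_matrix"]);cv2.imwrite("pics/w1.png",cv2.resize(im,(800,600),interpolation=cv2.INTER_CUBIC));go((518,168,300),Rd(197))
E
```

```text
t: 1.53
position: [439.9, -172.0, 339.9]
ee_rot: [0.709, 0.705, -0.0, -0.0]
force: [0.0, -0.5, 0.1]
grip_width: 0.7
grip_force: 0.0
t1.6 pos [ 439.6 -172.5  339.9] F [-0.4 -0.4 -0.4] q [-0.5   0.19  1.57 -0.    1.39 -0.49]
 turn [-2.0000e-02 -1.0000e-02 -1.0736e+02] shift m [0.341  0.0763 0.0398] dist 351.7
```

View pics/w1.png

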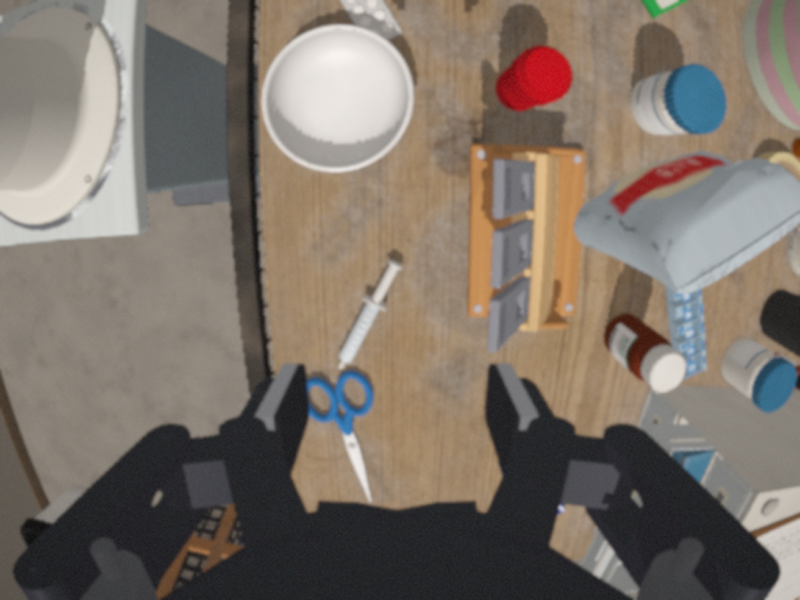

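```bash
python3 -m jog '[[[0,0,-7],[0.02,0.005,0],0.04],[[0,0,-14],[0.045,0.01,0],0.04],[[0,0,-21],[0.07,0.015,0],0.04],[[0,0,-28],[0.095,0.02,0],0.04],[[0,0,-35],[0.12,0.025,0],0.04],[[0,0,-42],[0.145,0.03,0],0.04],[[0,0,-49],[0.17,0.035,0],0.04],[[0,0,-56],[0.195,0.04,0],0.04]]'; python3 -c "
from h import *
go((518,168,300),Rd(197))"
```

```text
t: 2.25
position: [481.2, 22.5, 340.0]
ee_rot: [0.293, 0.956, -0.0, 0.0]
force: [0.9, 0.7, -0.4]
grip_width: 0.471
grip_force: 0.0
t2.2 pos [481.2  22.5 340. ] F [ 0.9  0.7 -0.4] q [-0.08  0.2   1.55 -0.    1.39 -1.05]
 turn [-1.000e-02  1.000e-02 -5.113e+01] shift m [0.0512 0.1411 0.04  ] dist 155.4
```

```bash
python3 -m jog '[[[0,0,-7],[0.007,0.02,0.005],0.04],[[0,0,-14],[0.014,0.04,0.01],0.04],[[0,0,-21],[0.021,0.06,0.015],0.04],[[0,0,-28],[0.03,0.08,0.02],0.04],[[0,0,-35],[0.037,0.1,0.03],0.04],[[0,0,-42],[0.045,0.12,0.035],0.04],[[0,0,-49],[0.051,0.141,0.04],0.04],[[0,0,-51],[0.051,0.141,0.04],0.04]]'; python3 - <<'E'
from h import *
read_camera("top");m=camera_model("wrist");im=read_camera("wrist")[:,:,::-1]
np.savez("w2.npz",E=m["extrinsics"],K=m["camera_matrix"]);cv2.imwrite("pics/w2.png",cv2.resize(im,(800,600),interpolation=cv2.INTER_CUBIC));go((518,168,210),Rd(197))
# predicted pixels (x 1.5625) for hub centre, foot centre, mark, knob top
P=np.array([[553,181,184],[519,169,224],[476,170.7,12],[446,166,170],[665,121.5,176]]);print((proj("wrist",P,m)*1.5625).round())
E
```

```text
t: 2.92
position: [519.5, 169.1, 298.9]
ee_rot: [-0.149, 0.989, 0.0, -0.0]
force: [-1.6, 0.1, -0.2]
grip_width: 0.467
grip_force: 0.0
t3.0 pos [518.9 167.1 299.6] F [-0.1 -0.1  0.6] q [ 0.2   0.33  1.47 -0.    1.34 -1.66]
 turn [-0.01 -0.05 -0.35] shift m [0.0005 0.0011 0.0896] dist 89.6
[[400. 364.]
 [398. 328.]
 [413. 202.]
 [432. 169.]
 [268. 475.]]
```

View pics/w2.png

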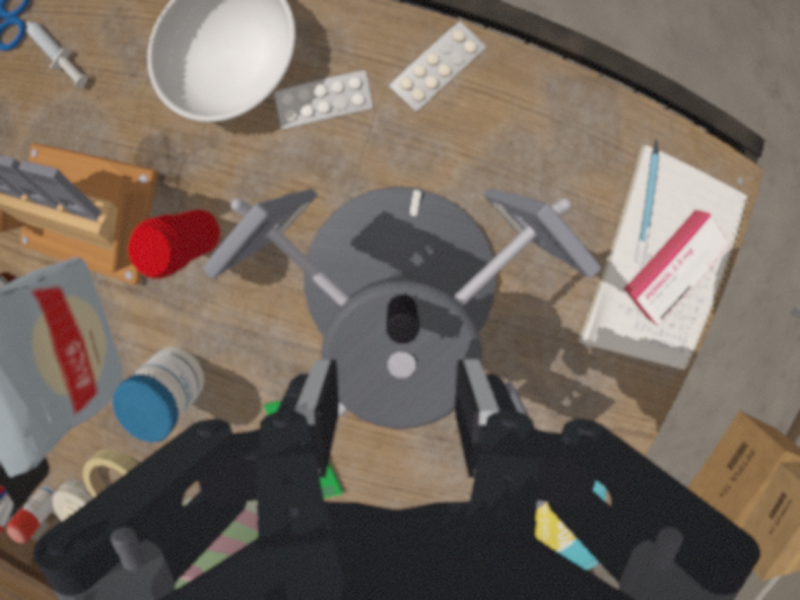

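```bash
python3 -m jog '[[[0,0,0],[-0.0015,0.0034,0.02],0.04],[[0,0,0],[-0.0015,0.0034,0.04],0.04],[[0,0,0],[-0.0015,0.0034,0.06],0.04],[[0,0,0],[-0.0015,0.0034,0.075],0.04],[[0,0,0],[-0.0015,0.0034,0.085],0.04],[[0,0,0],[-0.0015,0.0034,0.089],0.04],[[0,0,0],[-0.0015,0.0034,0.089],0.03],[[0,0,0],[-0.0015,0.0034,0.089],0.01]]' 20;python3 -m jog '[[[0,0,0],[0,0,0],0.01],[[0,0,0],[0,0,0],0.01],[[0,0,0],[0,0,0],0.01],[[0,0,0],[0,0,0],0.01],[[0,0,0],[0,0,0],0.01],[[0,0,0],[0,0,0],0.01],[[0,0,0],[0,0,0],0.01],[[0,0,0],[0,0,0],0.01]]' 20; python3 - <<'E'
from h import *
s=sense();print(s["force"],s["position"])
# arc rows: rotate about axis by -6 deg steps in tool frame; knob along tool x from axis at +35
for k in range(1,9):
    a=np.radians(-6.5*k);print(k,"turn z",6.5*k,"shift tool x,y",round(35*(np.cos(a)-1),2),round(35*np.sin(-a),2))
E
```

```text
t: 3.68
position: [519.6, 170.9, 211.7]
ee_rot: [-0.144, 0.99, -0.0, 0.0]
force: [0.3, 0.4, -0.9]
grip_width: 0.222
grip_force: 0.0
t: 4.35
position: [519.6, 171.3, 211.8]
ee_rot: [-0.145, 0.99, -0.0, 0.001]
force: [-0.3, -2.7, 7.6]
grip_width: 0.177
grip_force: 21.1
[-0.34353955 -2.72224872  7.57023932] [519.63545296 171.30598042 211.81152857]
1 turn z 6.5 shift tool x,y -0.22 3.96
2 turn z 13.0 shift tool x,y -0.9 7.87
3 turn z 19.5 shift tool x,y -2.01 11.68
4 turn z 26.0 shift tool x,y -3.54 15.34
5 turn z 32.5 shift tool x,y -5.48 18.81
6 turn z 39.0 shift tool x,y -7.8 22.03
7 turn z 45.5 shift tool x,y -10.47 24.96
8 turn z 52.0 shift tool x,y -13.45 27.58
```

```bash
python3 -m jog '[[[0,0,6.5],[-0.0002,0.004,0],0.01],[[0,0,13],[-0.0009,0.0079,0],0.01],[[0,0,19.5],[-0.002,0.0117,0],0.01],[[0,0,26],[-0.0035,0.0153,0],0.01],[[0,0,32.5],[-0.0055,0.0188,0],0.01],[[0,0,39],[-0.0078,0.022,0],0.01],[[0,0,45.5],[-0.0105,0.025,0],0.01],[[0,0,52],[-0.0135,0.0276,0],0.01]]';python3 -c "
from h import *
a=np.radians(-163-52);go((553+35*np.cos(a),181+35*np.sin(a),211),Rd(197-52))"
```

```text
t: 5.02
position: [524.8, 201.7, 211.8]
ee_rot: [0.307, 0.952, 0.0, 0.001]
force: [1.7, -4.0, 6.9]
grip_width: 0.179
grip_force: 21.1
t5.0 pos [524.8 201.7 211.8] F [ 1.7 -4.   6.9] q [ 0.26  0.45  1.55 -0.    1.14 -0.69]
 turn [ 0.05  0.08 -0.7 ] shift m [ 0.     -0.0008  0.0008] dist 1.2
```

Forces are low; continue.

```bash
python3 -m jog '[[[0,0,6.5],[-0.0002,0.004,0],0.01],[[0,0,13],[-0.0009,0.0079,0],0.01],[[0,0,19.5],[-0.002,0.0117,0],0.01],[[0,0,26],[-0.0035,0.0153,0],0.01],[[0,0,32.5],[-0.0055,0.0188,0],0.01],[[0,0,39],[-0.0078,0.022,0],0.01],[[0,0,45.5],[-0.0105,0.025,0],0.01],[[0,0,52],[-0.0135,0.0276,0],0.01]]';python3 -c "
from h import *
a=np.radians(-163-145);go((553+35*np.cos(a),181+35*np.sin(a),211),Rd(197-145))"
```

```text
t: 5.68
position: [551.5, 216.1, 211.8]
ee_rot: [0.693, 0.721, 0.0, 0.0]
force: [-2.3, -6.8, 8.4]
grip_width: 0.178
grip_force: 21.3
t5.7 pos [551.5 216.1 211.8] F [-2.3 -6.8  8.4] q [ 0.27  0.49  1.48 -0.    1.18  0.23]
 turn [5.00e-02 1.00e-02 4.03e+01] shift m [-0.0085  0.0227  0.0008] dist 24.3
```

```bash
python3 -m jog '[[[0,0,6.5],[-0.0002,0.004,0],0.01],[[0,0,13],[-0.0009,0.0079,0],0.01],[[0,0,19.5],[-0.002,0.0117,0],0.01],[[0,0,26],[-0.0035,0.0153,0],0.01],[[0,0,32.5],[-0.0055,0.0188,0],0.01],[[0,0,39],[-0.0078,0.022,0],0.01],[[0,0,41],[-0.0085,0.023,0],0.01],[[0,0,41],[-0.0085,0.023,0],0.01]]';python3 -m jog '[[[0,0,0],[0,0,0],0.02],[[0,0,0],[0,0,0],0.04],[[0,0,0],[0,0,0],0.04],[[0,0,0],[0,0,0],0.04],[[0,0,0],[0,0,-0.02],0.04],[[0,0,0],[0,0,-0.05],0.04],[[0,0,0],[0,0,-0.09],0.04],[[0,0,0],[0,0,-0.13],0.04]]';python3 -c "
from h import *
go((440,100,340),Rd(90))"
```

```text
t: 6.35
position: [574.9, 208.5, 211.8]
ee_rot: [0.901, 0.434, 0.0, 0.0]
force: [-1.9, -4.4, 8.3]
grip_width: 0.179
grip_force: 21.3
t: 7.02
position: [574.0, 208.8, 342.0]
ee_rot: [0.9, 0.435, -0.001, -0.0]
force: [0.9, -0.4, 0.3]
grip_width: 0.468
grip_force: 0.0
t7.0 pos [574.  208.8 342. ] F [ 0.9 -0.4  0.3] q [0.25 0.4  1.24 0.   1.5  0.92]
 turn [ -0.09   0.05 -38.37] shift m [-0.1684 -0.0375  0.0023] dist 172.6
```

```bash
python3 -m jog '[[[0,0,-7],[-0.025,-0.006,0],0.04],[[0,0,-14],[-0.05,-0.012,0],0.04],[[0,0,-21],[-0.075,-0.018,0],0.04],[[0,0,-28],[-0.1,-0.024,0],0.04],[[0,0,-35],[-0.125,-0.03,0],0.04],[[0,0,-38],[-0.15,-0.035,0],0.04],[[0,0,-38],[-0.168,-0.038,0],0.04],[[0,0,-38],[-0.168,-0.038,0],0.04]]'; python3 - <<'E'
from h import *
t=read_camera("top")[:,:,::-1];m=camera_model("wrist");w=read_camera("wrist")[:,:,::-1]
np.savez("w3.npz",E=m["extrinsics"],K=m["camera_matrix"]);cv2.imwrite("pics/t3.png",t);cv2.imwrite("pics/w3r.png",w)
sd=read_camera("side")[:,:,::-1];cv2.imwrite("pics/s3.png",sd)
P=np.array([[553,181,184],[476,170.7,12],[446,166.7,170]]);p=proj("wrist",P,m);print(p.round(1),proj("top",P).round(1),proj("side",P).round(1))
o=np.zeros((600,800,3),np.uint8)
o[:400,:]=cv2.resize(w[0:200,100:500],None,fx=2,fy=2,interpolation=cv2.INTER_CUBIC)
x,y=130,165;o[400:,:320]=cv2.resize(t[y:y+50,x:x+80],None,fx=4,fy=4,interpolation=cv2.INTER_CUBIC)
x,y=300,125;o[400:,400:]=cv2.resize(sd[y:y+50,x:x+100],None,fx=4,fy=4,interpolation=cv2.INTER_CUBIC)
cv2.imwrite("pics/c3.png",o);go((430,-170,230),Rd(90,30))
E
```

```text
t: 7.68
position: [438.1, 99.3, 341.2]
ee_rot: [0.71, 0.705, -0.0, -0.0]
force: [-0.0, 0.7, -0.0]
grip_width: 0.472
grip_force: 0.0
[[369.8 100.3]
 [278.  106.6]
 [260.5 111.1]] [[172.  186.1]
 [183.6 215.6]
 [176.2 219.5]] [[352.6 183.7]
 [335.2 190.6]
 [343.2 152. ]]
t7.8 pos [440.9 100.9 341.2] F [ 0.4 -0.4  0.2] q [0.09 0.16 1.6  0.   1.38 0.1 ]
 turn [-29.95   0.09  -0.41] shift m [-0.271  -0.0091  0.1112] dist 293.1
```

View pics/c3.png

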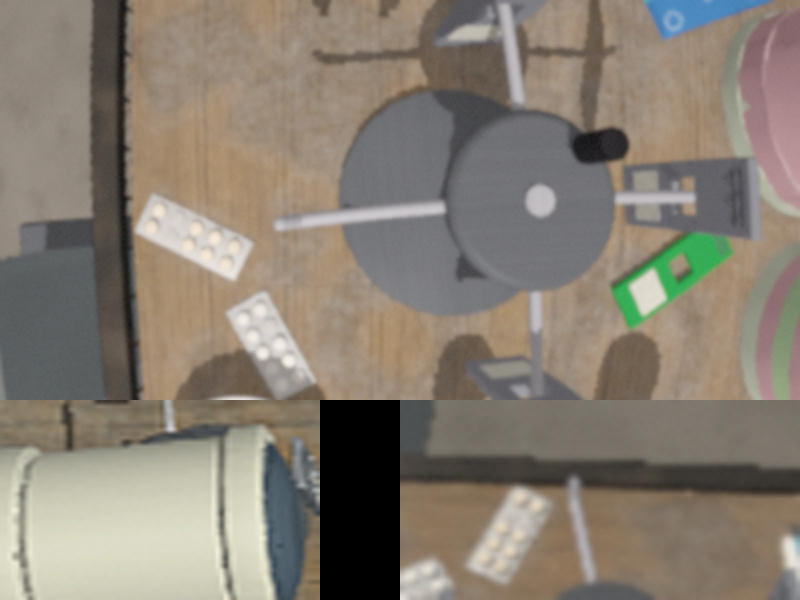

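```bash
python3 -m jog '[[[-4,0,0],[-0.035,0,0.01],0.04],[[-8,0,0],[-0.07,-0.002,0.02],0.04],[[-12,0,0],[-0.105,-0.004,0.035],0.04],[[-16,0,0],[-0.14,-0.005,0.05],0.04],[[-20,0,0],[-0.175,-0.006,0.07],0.04],[[-24,0,0],[-0.21,-0.008,0.085],0.04],[[-28,0,0],[-0.245,-0.009,0.1],0.04],[[-30,0,0],[-0.271,-0.009,0.111],0.04]]';python3 -m jog '[[[0,0,0],[0,0,0],0.04],[[0,0,0],[0,0,0],0.04],[[0,0,0],[0,0,0],0.04],[[0,0,0],[0,0,0],0.04],[[0,0,0],[0,0,0],0.04],[[0,0,0],[0,0,0],0.04],[[0,0,0],[0,0,0],0.04],[[0,0,0],[0,0,0],0.04]]'; python3 - <<'E'
from h import *
z=np.load("w3.npz");m3={"extrinsics":z["E"],"camera_matrix":z["K"]}
W=lambda x,y:np.array([100+(x+.5)/2-.5,(y+.5)/2-.5])
def wz(uv,zz,m):return least_squares(lambda p:proj("wrist",np.r_[p,zz],m)[0]-uv,[500.,0.]).x
h=wz(W(540,200),184,m3);print("hub",h)
for uv,zz in[((281,224),178),((321,220),170),((430,209.5),170)]:
    p=wz(W(*uv),zz,m3);d=p-h;print(p,np.hypot(*d),np.degrees(np.arctan2(d[1],d[0])))
m=camera_model("wrist");im=read_camera("wrist")[:,:,::-1];go((430,-170,230),Rd(90,30))
np.savez("w4.npz",E=m["extrinsics"],K=m["camera_matrix"])
g=np.array([571,-168,26]);P=[g+135*np.array([-.5,0,.866]),g+73*np.array([-.5,0,.866])];p=proj("wrist",P,m);print(p)
x0,y0=np.clip((p[0]-[100,75]).astype(int),0,[312,234]);print(x0,y0)
cv2.imwrite("pics/c4.png",cv2.resize(im[y0:y0+150,x0:x0+200],None,fx=4,fy=4,interpolation=cv2.INTER_CUBIC))
E
```

```text
t: 8.5
position: [433.1, -132.6, 243.8]
ee_rot: [0.687, 0.686, 0.174, 0.167]
force: [1.0, 1.2, -0.5]
grip_width: 0.468
grip_force: 0.0
t: 9.17
position: [433.1, -130.5, 244.5]
ee_rot: [0.686, 0.687, 0.174, 0.166]
force: [-0.0, -0.5, 0.2]
grip_width: 0.467
grip_force: 0.0
hub [552.97379087 181.51145443]
[426.50581862 166.42650868] 127.36445184412757 -173.19796617828706
[445.77303816 168.07069603] 108.04006372252307 -172.85358509279337
[499.91760484 174.08893853] 53.57287204158999 -172.03605628905396
t9.2 pos [ 433.  -130.6  244.4] F [-0.2  1.   0.3] q [-0.63  0.12  2.09  0.53  0.6  -1.02]
 turn [-2.19 -0.68 -0.14] shift m [-0.0395 -0.0093  0.0109] dist 42.0
[[271.04615082 231.67254287]
 [270.1101795  209.16504933]]
171 156
```

View pics/c4.png

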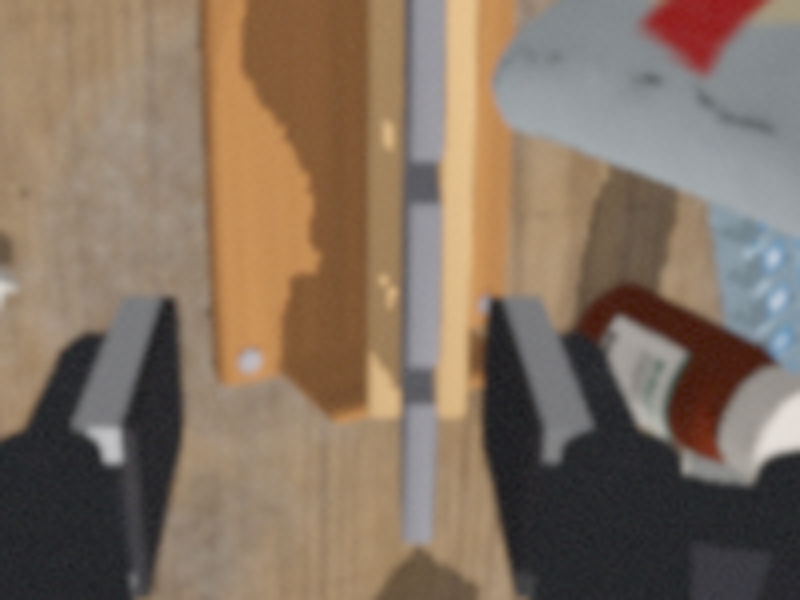

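```bash
python3 - <<'E'
from h import *
z=np.load("w4.npz");m={"extrinsics":z["E"],"camera_matrix":z["K"]}
W=lambda x,y:np.array([171+(x+.5)/4-.5,156+(y+.5)/4-.5])
wz=lambda uv,zz,m:least_squares(lambda p:proj("wrist",np.r_[p,zz],m)[0]-uv,[500.,-150.]).x
for uv in[(424,182),(424,284),(421,385),(418,540)]:print(uv,wz(W(*uv),142.9,m))
TB=lambda x,y:np.array([240+(x+.5)/4-.5,165+(y-400+.5)/4-.5])
SB=lambda x,y:np.array([180+(x-400+.5)/4-.5,168+(y-400+.5)/4-.5])
for a in[(133,545),(183,545)]:print("top, z140.9",onz("top",TB(*a),140.9))
for a in[(527,428),(588,428)]:print("side z144.9 ",onz("side",SB(*a),144.9))
# base corners wrist
for uv in[(220,382),(204,0)]:print([wz(W(*uv),zz,m).round(1) for zz in(0,12)])
def f(p):
    T=np.array([p[0],p[1],142.9]);n=np.array([.866,0,.5])
    return np.r_[proj("wrist",T,m)[0]-W(424,284),proj("top",T-4*n)[0]-TB(158,545),proj("side",T+4*n)[0]-SB(557.5,428)]
s=least_squares(f,[510,-165]);print(s.x,s.fun.round(1))
T=np.r_[s.x,142.9];g=T-15*np.array([-.5,0,.866]);print("grip",g,"floor",T-135*np.array([-.5,0,.866]))
n=np.array([.866,0,.5]);a=np.array([-.5,0,.866])
print("pregrip (50 out)");go(g+50*a,Rd(90,30))
E
```

```text
(424, 182) [ 508.6783166  -139.67864899]
(424, 284) [ 509.3546888  -164.20672548]
(421, 385) [ 509.35970926 -190.17855448]
(418, 540) [ 510.12335987 -235.25045257]
top, z140.9 [ 510.52266394 -146.94195885  140.9       ]
top, z140.9 [ 510.45699383 -188.46506011  140.9       ]
side z144.9  [ 517.38753814 -184.98369687  144.9       ]
side z144.9  [ 515.63056649 -144.34214057  144.9       ]
[array([ 515.5, -256.3]), array([ 510.7, -249.7])]
[array([ 514.3, -119.2]), array([ 509.6, -117.2])]
[ 510.17142409 -164.67777458] [ 0.7  0.3 -0.9  1.1  0.1 -0.9]
grip [ 517.67142409 -164.67777458  129.91      ] floor [ 577.67142409 -164.67777458   25.99      ]
pregrip (50 out)
t9.2 pos [ 433.  -130.6  244.4] F [-0.2  1.   0.3] q [-0.63  0.12  2.09  0.53  0.6  -1.02]
 turn [-2.19 -0.68 -0.14] shift m [-0.0351  0.0196  0.0904] dist 98.9
```

```bash
python3 -m jog '[[[0,0,0],[-0.01,0.005,0.01],0.04],[[-1,0,0],[-0.02,0.01,0.02],0.04],[[-2,-0.7,0],[-0.035,0.02,0.035],0.04],[[-2,-0.7,0],[-0.035,0.02,0.05],0.04],[[-2,-0.7,0],[-0.035,0.02,0.06],0.04],[[-2,-0.7,0],[-0.035,0.02,0.07],0.04],[[-2,-0.7,0],[-0.035,0.02,0.07],0.04],[[-2,-0.7,0],[-0.035,0.02,0.07],0.04]]'; python3 - <<'E'
from h import *
go(np.array((518.5,-165,130))+50*np.array([-.5,0,.866]),Rd(90,30))
E
```

```text
t: 9.88
position: [483.3, -164.8, 191.1]
ee_rot: [0.684, 0.682, 0.182, 0.181]
force: [0.7, 0.3, 0.6]
grip_width: 0.472
grip_force: 0.0
t9.9 pos [ 483.3 -164.8  191.1] F [0.7 0.3 0.6] q [-0.63  0.31  2.07  0.76  0.44 -1.27]
 turn [-0.25 -0.01 -0.17] shift m [-0.0002  0.0001  0.0205] dist 20.5
```

```bash
python3 -m jog '[[[0,0,0],[0,0,0.012],0.04],[[0,0,0],[0,0,0.024],0.04],[[0,0,0],[0,0,0.036],0.04],[[0,0,0],[0,0,0.048],0.035],[[0,0,0],[0,0,0.06],0.03],[[0,0,0],[0,0,0.07],0.025],[[0,0,0],[0,0,0.07],0.025],[[0,0,0],[0,0,0.07],0.025]]'; python3 - <<'E'
from h import *
m=camera_model("wrist");im=read_camera("wrist")[:,:,::-1];g=np.array((518.5,-165,130));go(g,Rd(90,30));s=sense();print(s["grip_width"])
np.savez("w5.npz",E=m["extrinsics"],K=m["camera_matrix"])
p=proj("wrist",s["position"],m)[0];print(p)
x0,y0=190,214
cv2.imwrite("pics/c5.png",cv2.resize(im[y0:y0+150,x0:x0+130],None,fx=4,fy=4,interpolation=cv2.INTER_CUBIC))
E
```

```text
t: 10.55
position: [518.1, -165.0, 130.9]
ee_rot: [0.684, 0.682, 0.182, 0.182]
force: [-0.2, -0.4, -0.1]
grip_width: 0.291
grip_force: 0.0
t10.6 pos [ 518.1 -165.1  131.3] F [0.3 0.5 0.6] q [-0.58  0.47  2.07  1.06  0.32 -1.55]
 turn [-0.17  0.03 -0.15] shift m [ 0.0001 -0.0002  0.0013] dist 1.3
0.2936329233287372
[255.53926647 262.86051638]
```

View pics/c5.png

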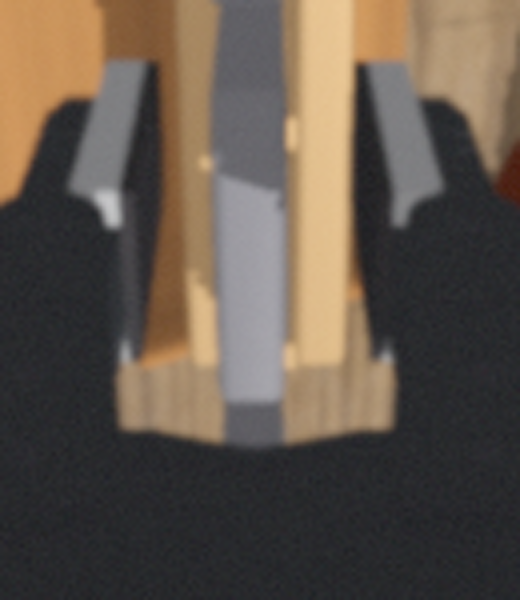

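```bash
python3 -m jog '[[[0,0,0],[0,-0.0006,0.001],0.025],[[0,0,0],[0,-0.0006,0.001],0.018],[[0,0,0],[0,-0.0006,0.001],0.014],[[0,0,0],[0,-0.0006,0.001],0.010],[[0,0,0],[0,-0.0006,0.001],0.008],[[0,0,0],[0,-0.0006,0.001],0.006],[[0,0,0],[0,-0.0006,0.001],0.004],[[0,0,0],[0,-0.0006,0.001],0.002]]' 25; python3 - <<'E'
from h import *
go((518.5,-165,130),Rd(90,30));print(sense()["grip_force"],sense()["grip_width"])
E
```

```text
t: 11.27
position: [518.5, -165.2, 129.9]
ee_rot: [0.684, 0.682, 0.182, 0.182]
force: [-2.1, 0.9, 8.5]
grip_width: 0.088
grip_force: 24.5
t11.3 pos [ 518.5 -165.2  129.9] F [-2.1  0.9  8.5] q [-0.58  0.47  2.07  1.07  0.31 -1.56]
 turn [-0.15  0.05 -0.15] shift m [ 0.0002  0.0001 -0.0001] dist 0.3
24.545767307281494 0.08815504570448536
```

```bash
python3 -m jog '[[[0,0,0],[0,0,-0.002],0],[[0,0,0],[0,0,-0.005],0],[[0,0,0],[0,0,-0.01],0],[[0,0,0],[0,0,-0.015],0],[[0,0,0],[0,0,-0.02],0],[[0,0,0],[0,0,-0.026],0],[[0,0,0],[0,0,-0.032],0],[[0,0,0],[0,0,-0.038],0]]'; python3 -m jog '[[[0,0,0],[0,0,-0.007],0],[[0,0,0],[0,0,-0.014],0],[[0,0,0],[0,0,-0.021],0],[[0,0,0],[0,0,-0.028],0],[[0,0,0],[0,0,-0.035],0],[[0,0,0],[0,0,-0.042],0],[[0,0,0],[0,0,-0.05],0],[[0,0,0],[0,0,-0.055],0]]';python3 - <<'E'
from h import *
go((400,-120,270),Rd(90))
E
```

```text
t: 11.93
position: [499.1, -165.2, 162.9]
ee_rot: [0.684, 0.682, 0.182, 0.182]
force: [3.1, 0.1, -0.3]
grip_width: 0.091
grip_force: 24.5
t: 12.6
position: [471.4, -165.0, 210.8]
ee_rot: [0.684, 0.682, 0.182, 0.182]
force: [0.1, -0.0, -1.4]
grip_width: 0.089
grip_force: 24.8
t12.6 pos [ 471.4 -165.   210.8] F [ 0.1 -0.  -1.4] q [-0.65  0.25  2.07  0.69  0.49 -1.21]
 turn [29.8  -0.   -0.17] shift m [ 0.0448 -0.0327 -0.0868] dist 103.1
```

```bash
python3 -m jog '[[[4,0,0],[0.01,-0.005,-0.015],0],[[8,0,0],[0.02,-0.01,-0.03],0],[[12,0,0],[0.035,-0.018,-0.05],0],[[16,0,0],[0.05,-0.025,-0.07],0],[[20,0,0],[0.07,-0.03,-0.08],0],[[24,0,0],[0.09,-0.033,-0.087],0],[[28,0,0],[0.11,-0.033,-0.087],0],[[29.8,0,0],[0.13,-0.033,-0.087],0]]';python3 - <<'E'
from h import *
go((390,161,245),Rd(97))
E
```

```text
t: 13.27
position: [400.7, -34.4, 270.3]
ee_rot: [0.708, 0.706, -0.001, -0.0]
force: [-0.3, 0.4, -1.1]
grip_width: 0.091
grip_force: 24.8
t13.3 pos [400.7 -34.4 270.3] F [-0.3  0.4 -1.1] q [-0.23  0.15  1.82 -0.    1.17 -0.23]
 turn [-0.13  0.05 -7.21] shift m [ 0.1954 -0.0114  0.0251] dist 197.4
```

```bash
python3 -m jog '[[[0,0,-1],[0.025,-0.002,0.003],0],[[0,0,-2],[0.05,-0.004,0.006],0],[[0,0,-3],[0.08,-0.006,0.01],0],[[0,0,-5],[0.11,-0.008,0.015],0],[[0,0,-7.2],[0.14,-0.01,0.02],0],[[0,0,-7.2],[0.17,-0.011,0.025],0],[[0,0,-7.2],[0.195,-0.011,0.025],0],[[0,0,-7.2],[0.195,-0.011,0.025],0]]';python3 -m jog '[[[0,0,0],[0,0,0],0],[[0,0,0],[0,0,0],0],[[0,0,0],[0,0,0],0],[[0,0,0],[0,0,0],0],[[0,0,0],[0,0,0],0],[[0,0,0],[0,0,0],0],[[0,0,0],[0,0,0],0],[[0,0,0],[0,0,0],0]]';python3 - <<'E'
from h import *
s=sense();m=camera_model("wrist");w=read_camera("wrist")[:,:,::-1];sd=read_camera("side")[:,:,::-1];t=read_camera("top")[:,:,::-1]
np.savez("w6.npz",E=m["extrinsics"],K=m["camera_matrix"],p=s["position"],r=s["ee_rot"])
o=np.zeros((600,800,3),np.uint8)
o[:600,:400]=cv2.resize(w[150:350,180:313],(400,600),interpolation=cv2.INTER_CUBIC)
o[:400,400:]=cv2.resize(sd[100:200,300:400],None,fx=4,fy=4,interpolation=cv2.INTER_CUBIC)
o[400:,400:]=cv2.resize(w[180:230,220:320],None,fx=4,fy=4,interpolation=cv2.INTER_CUBIC)
cv2.imwrite("pics/c6.png",o)
c=np.array([553,181.3]);u=np.array([-.992,-.124])
P=lambda r,z:np.r_[c+r*u,z]
H=[P(127,178),P(118,170),P(60,170)];print("hook w",proj("wrist",H,m).round(1).tolist(),"s",proj("side",H).round(1).tolist())
R0=R.from_quat(s["ee_rot"]).as_matrix();e=s["position"]+R0@[0,0,47];print("eye",e,"w",proj("wrist",e,m).round(1),"s",proj("side",e).round(1), "tag top s",proj("side",s["position"]+R0@[0,0,-15]).round(1))
go(P(150,221),Rd(97.1))
E
```

```text
t: 13.93
position: [389.6, 163.2, 244.5]
ee_rot: [0.662, 0.75, 0.001, -0.0]
force: [-1.2, -0.6, -0.6]
grip_width: 0.091
grip_force: 24.8
t: 14.6
position: [389.9, 160.0, 244.5]
ee_rot: [0.662, 0.749, 0.0, -0.0]
force: [1.1, 0.4, -0.9]
grip_width: 0.095
grip_force: 24.8
hook w [[308.9, 212.1], [319.2, 208.1], [391.4, 207.0]] s [[342.9, 144.5], [343.0, 149.0], [347.1, 166.9]]
eye [389.94721037 159.99447743 197.49985477] w [[254.7 224.7]] s [[341.3 129. ]] tag top s [[345.7 114.1]]
t14.8 pos [389.9 160.1 244.5] F [ 0.6  0.7 -1. ] q [0.25 0.21 1.82 0.   1.1  0.12]
 turn [ 0.   -0.05 -0.06] shift m [0.0008 0.0145 0.0235] dist 27.6
```

View pics/c6.png

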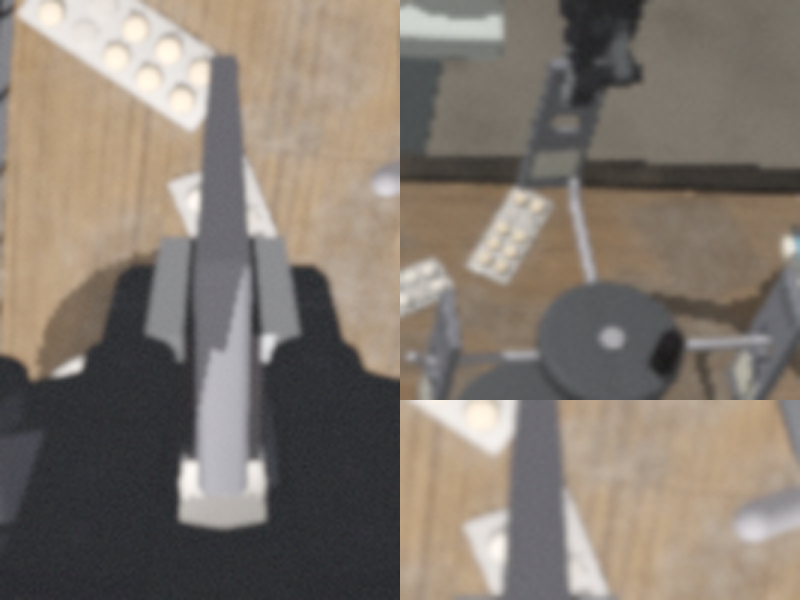

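```bash
python3 - <<'E'
from h import *
z=np.load("w6.npz");m={"extrinsics":z["E"],"camera_matrix":z["K"]};R0=R.from_quat(z["r"]).as_matrix()
for n,v in[("lower corners",[[-21,0,120],[21,0,120]]),("window TL..",[[-11,0,36],[11,0,36],[-11,0,58],[11,0,58]]),("top",[[-21,0,-15],[21,0,-15]])]:
    P=z["p"]+np.array(v)@R0.T;s=proj("side",P);w=proj("wrist",P,m);print(n,"side crop",((s-[300,100]+.5)*4+[400,0]).round().tolist(),"wrist crop",((w-[180,150]+.5)*3).round().tolist())
sd=cv2.imread("pics/s3.png");
E
```

```text
lower corners side crop [[519.0, 183.0], [577.0, 180.0]] wrist crop [[225.0, 194.0], [225.0, 53.0]]
window TL.. side crop [[554.0, 109.0], [586.0, 107.0], [548.0, 129.0], [580.0, 127.0]] wrist crop [[226.0, 297.0], [226.0, 195.0], [225.0, 252.0], [226.0, 158.0]]
top side crop [[553.0, 60.0], [617.0, 57.0]] wrist crop [[226.0, 501.0], [227.0, 262.0]]
```

```bash
python3 -m jog '[[[0,0,0],[0.001,0.003,0.005],0],[[0,0,0],[0.001,0.006,0.011],0],[[0,0,0],[0.001,0.01,0.018],0],[[0,0,0],[0.001,0.0145,0.0235],0],[[0,0,0],[0.001,0.0145,0.0235],0],[[0,0,0],[0.001,0.0145,0.0235],0],[[0,0,0],[0.001,0.0145,0.0235],0],[[0,0,0],[0.001,0.0145,0.0235],0]]';python3 - <<'E'
from h import *
c=np.array([553,181.3]);u=np.array([-.992,-.124])
go(np.r_[c+100*u,221],Rd(97.1))
E
```

```text
t: 15.42
position: [404.2, 162.9, 221.1]
ee_rot: [0.662, 0.749, 0.0, -0.0]
force: [-0.1, -0.7, -0.5]
grip_width: 0.093
grip_force: 24.8
t15.4 pos [404.2 162.9 221.1] F [-0.1 -0.7 -0.5] q [0.25 0.27 1.83 0.   1.05 0.12]
 turn [ 0.01 -0.05 -0.05] shift m [-0.0002  0.05    0.0001] dist 50.0
```

```bash
python3 -m jog '[[[0,0,0],[0,0.005,0],0],[[0,0,0],[0,0.01,0],0],[[0,0,0],[0,0.014,0],0],[[0,0,0],[0,0.018,0],0],[[0,0,0],[0,0.022,0],0],[[0,0,0],[0,0.025,0],0],[[0,0,0],[0,0.028,0],0],[[0,0,0],[0,0.028,0],0]]';python3 - <<'E'
from h import *
c=np.array([553,181.3]);u=np.array([-.992,-.124])
go(np.r_[c+100*u,221],Rd(97.1))
w=read_camera("wrist")[:,:,::-1];sd=read_camera("side")[:,:,::-1]
o=np.zeros((400,800,3),np.uint8)
o[:,400:]=cv2.resize(sd[110:177,310:377],(400,400),interpolation=cv2.INTER_CUBIC)
o[:,:400]=cv2.resize(w[150:250,220:320],None,fx=4,fy=4,interpolation=cv2.INTER_CUBIC)
cv2.imwrite("pics/c7.png",o)
E
```

```text
t: 16.08
position: [432.6, 166.4, 221.0]
ee_rot: [0.662, 0.749, 0.0, -0.0]
force: [0.1, -0.1, -1.8]
grip_width: 0.089
grip_force: 24.8
t16.1 pos [432.6 166.4 221. ] F [ 0.1 -0.1 -1.8] q [0.24 0.31 1.77 0.   1.07 0.11]
 turn [ 0.02 -0.05 -0.06] shift m [-0.0001  0.0213 -0.    ] dist 21.3
```

View pics/c7.png

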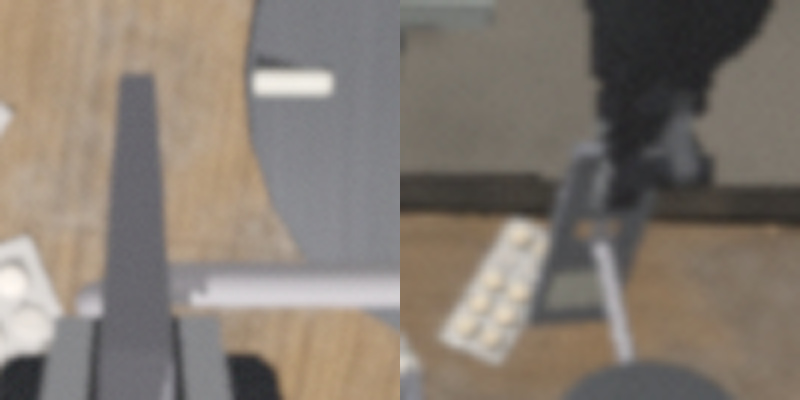

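```bash
python3 -m jog '[[[0,0,0],[0,0.004,0],0],[[0,0,0],[0,0.008,0],0],[[0,0,0],[0,0.012,0],0],[[0,0,0],[0,0.016,0],0],[[0,0,0],[0,0.02,0.002],0],[[0,0,0],[0,0.021,0.005],0],[[0,0,0],[0,0.021,0.008],0],[[0,0,0],[0,0.021,0.009],0]]';python3 -m jog '[[[0,0,0],[0,0,0.0003],0],[[0,0,0],[0,0,0.0006],0],[[0,0,0],[0,0,0.0009],0],[[0,0,0],[0,0,0.0012],0],[[0,0,0],[0,0,0.0012],0],[[0,0,0],[0,0,0.0012],0],[[0,0,0],[0,0,0.0012],0],[[0,0,0],[0,0,0.0012],0]]'
```

```text
t: 16.85
position: [452.5, 168.8, 211.3]
ee_rot: [0.662, 0.749, -0.0, -0.001]
force: [1.1, -0.7, -1.2]
grip_width: 0.088
grip_force: 24.8
t: 17.52
position: [452.8, 169.0, 210.8]
ee_rot: [0.662, 0.749, 0.0, -0.0]
force: [-0.0, -0.7, -1.2]
grip_width: 0.087
grip_force: 24.8
```

Lower in small steps until the wrist load changes.

```bash
for i in 1; do python3 -m jog '[[[0,0,0],[0,0,0.0003],0],[[0,0,0],[0,0,0.0006],0],[[0,0,0],[0,0,0.0009],0],[[0,0,0],[0,0,0.0012],0],[[0,0,0],[0,0,0.0012],0],[[0,0,0],[0,0,0.0012],0],[[0,0,0],[0,0,0.0012],0],[[0,0,0],[0,0,0.0012],0]]'; done
```

```text
t: 18.18
position: [453.0, 169.0, 210.0]
ee_rot: [0.662, 0.749, 0.001, -0.0]
force: [-2.6, -1.0, 8.4]
grip_width: 0.088
grip_force: 26.4
```

```bash
python3 -m jog '[[[0,0,0],[0,0,0.0003],0],[[0,0,0],[0,0,0.0006],0],[[0,0,0],[0,0,0.0006],0],[[0,0,0],[0,0,0.0006],0],[[0,0,0],[0,0,0.0006],0],[[0,0,0],[0,0,0.0006],0],[[0,0,0],[0,0,0.0006],0],[[0,0,0],[0,0,0.0006],0]]'
```

```text
t: 18.85
position: [453.0, 169.0, 209.8]
ee_rot: [0.662, 0.749, 0.001, -0.0]
force: [-4.4, -0.7, 16.5]
grip_width: 0.091
grip_force: 27.6
```

```bash
python3 -m jog '[[[0,0,0],[0,0,-0.0006],0],[[0,0,0],[0,0,-0.0009],0],[[0,0,0],[0,0,-0.0009],0],[[0,0,0],[0,0,-0.0009],0.01],[[0,0,0],[0,0,-0.0009],0.014],[[0,0,0],[0,0,-0.0009],0.018],[[0,0,0],[0,0,-0.0009],0.022],[[0,0,0],[0,0,-0.0009],0.028]]';python3 -m jog '[[[0,0,0],[0,0,0],0.03],[[0,0,0],[0,0,0],0.035],[[0,0,0],[0,0,0],0.035],[[0,0,0],[0,0,0],0.035],[[0,0,0],[0,0,-0.005],0.035],[[0,0,0],[0,0,-0.015],0.035],[[0,0,0],[0,0,-0.03],0.035],[[0,0,0],[0,0,-0.05],0.035]]';python3 -m jog '[[[0,0,0],[0,0,-0.03],0.035],[[0,0,0],[0,0,-0.06],0.035],[[0,0,0],[0,0,-0.08],0.035],[[0,0,0],[0,0,-0.08],0.035],[[0,0,0],[0,0,-0.08],0.035],[[0,0,0],[0,0,-0.08],0.035],[[0,0,0],[0,0,-0.08],0.035],[[0,0,0],[0,0,-0.08],0.035]]';python3 - <<'E'
from h import *
m=camera_model("wrist");w=read_camera("wrist")[:,:,::-1];sd=read_camera("side")[:,:,::-1]
c=np.array([553,181.3]);u=np.array([-.992,-.124]);p=proj("wrist",np.r_[c+100*u,162.5],m)[0];print(p)
x0=int(np.clip(p[0]-50,0,411));y0=int(np.clip(p[1]-50,0,283))
o=np.zeros((400,800,3),np.uint8)
o[:,400:]=cv2.resize(sd[110:177,310:377],(400,400),interpolation=cv2.INTER_CUBIC)
o[:,:400]=cv2.resize(w[y0:y0+100,x0:x0+100],None,fx=4,fy=4,interpolation=cv2.INTER_CUBIC)
cv2.imwrite("pics/c8.png",o)
E
```

```text
t: 19.52
position: [452.8, 168.9, 209.8]
ee_rot: [0.662, 0.749, 0.0, -0.0]
force: [0.7, 0.6, 0.3]
grip_width: 0.325
grip_force: 0.0
t: 20.18
position: [452.3, 168.8, 260.0]
ee_rot: [0.662, 0.749, -0.0, -0.001]
force: [-0.3, -0.2, -0.2]
grip_width: 0.405
grip_force: 0.0
t: 20.85
position: [452.4, 168.7, 339.0]
ee_rot: [0.662, 0.749, -0.0, -0.001]
force: [-0.8, -0.4, 0.6]
grip_width: 0.41
grip_force: 0.0
[255.95154899 175.95718796]
```

View pics/c8.png

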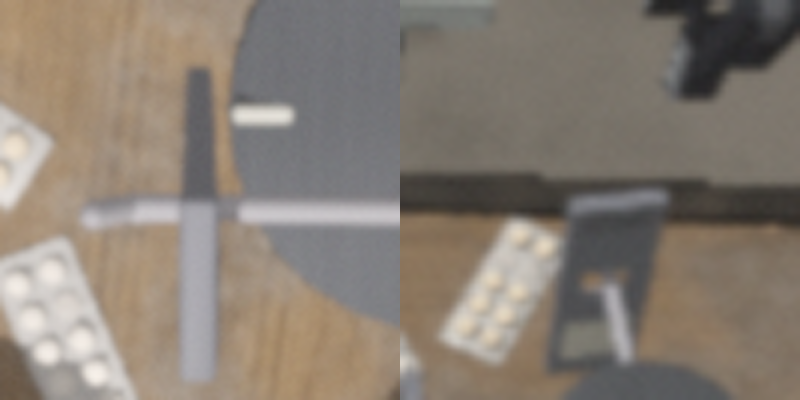

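The tag hangs upright on the level part of the hook (left panel: tag at x≈198, hook tip at x≈90). The gripper is clear and the hook still faces the mark.

```bash
python3 -m jog '[[[0,0,0],[0,0,0],0.035],[[0,0,0],[0,0,0],0.035],[[0,0,0],[0,0,0],0.035],[[0,0,0],[0,0,0],0.035],[[0,0,0],[0,0,0],0.035],[[0,0,0],[0,0,0],0.035],[[0,0,0],[0,0,0],0.035],[[0,0,0],[0,0,0],0.035]]'; python3 -c "
from rig import *
print(job_done())"
```

```text
t: 21.62
position: [452.8, 168.8, 339.9]
ee_rot: [0.662, 0.749, 0.0, -0.0]
force: [0.5, 0.8, 0.3]
grip_width: 0.409
grip_force: 0.0
the job is handed in; nothing more can be done
None
```

I turned the empty hook to the white mark, drew the middle tag straight out of its pocket and hung it upright on the level part of that hook; the job was handed in at 21.6 s, and the hand-in call gave no verdict.

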